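# Put the packing kit back into its fitted trays

## Robot

A 6-joint arm with a two-finger parallel gripper is mounted at the origin on a cart in front of the work surface, level with it; the furniture and walls round the work are solid. World frame = base frame: x ahead of the robot, y to its left, z up, the work surface at z = 0. Lengths are in m, angles in rad, forces in N, time in s.
With the tool pointing down it reaches from about 0.3 to 0.775 m from the base axis. Payload 14.6 kg.
Tool frame: the origin (TCP) lies midway between the tips of the shut fingers; the grasp point (between the pads) lies 19 mm behind it; z points along the fingers, y is the line along which they close (so a half turn about z gives the same grasp; the last joint's range is limited). The gripper opens to 94 mm and grips with 3 to 60 N. Pads are 16 mm wide; open, the fingers measure 119 mm over their backs; the gripper's body (75 mm by 177 mm) begins 78 mm behind the grasp point.
Start: joints at [1.179, 0.3, 1.521, -0, 1.321, -0.067], TCP at [0.176, 0.521, 0.205] pointing down, gripper open.
Joint ranges: [-3.03, 3.03], [-0.79, 2.21], [0.23, 2.52], [-1.04, 4.18], [0, 3.07], [-2.55, 2.55]. Speed limits (rad/s): [2.22, 2.22, 2.57, 3.14, 3.14, 3.14].

## Interface

Orientations are given as a rotation vector (axis times angle).
In Python, from rig import readout, optics, hand_in gives the robot as it stands. The module is installed in compiled form; this text tells all that it offers.
- The arm moves only by the tool apply_moves, never from a script. Its argument "deltas" is a list of rows, each a list of 3 entries, a list of its own where there are three numbers: the opening in per cent of the stroke, from 0 (shut) to 100 (fully open), then the shift along the tool's x, y, z in mm, then the turn about the tool's z in degrees. In form: [[hand, [tx, ty, tz], twist], ...]. A call has 1 to 8 rows; each row shifts and turns the commanded pose from where the row before left it, along the tool's axes as they then stand; what a row does not reach is not made up. A row lasts 1/8 s, in which the tool goes at most 62.5 mm and 10.7 degrees, less where a joint would pass 70% of its speed; a pose out of reach is approached as far as the arm can. A call is refused whole if a number of a shift passes 62.5 or a number of a turn 10.7, either way. A call with a gripper value outside its range is refused whole. The fingers move at their own pace and stop on an object; "newtons" is the grip in N (left out, the last holds). Time passes only in rows, so rows that do not move let the fingers close. It gives the time, the measured TCP pose, the force, the opening and the grip force at its end, in the units of the state.
- readout.observe(): the state, without advancing time (a new reading comes with each control period).
- optics.capture(name): name is "scene" or "top"; returns a dict with "image" (480x640x3 uint8, red, green, blue), "vfov" (degrees; the focal length in pixels is half the picture's height over the tangent of half this angle, whatever the lens; pixels are square), "cx", "cy" (the principal point, pixels), "world_from_camera" (4x4, takes a point from camera to world coordinates). Camera axes: x right, y down, z forward; pixel columns grow to the right and rows downward; lengths in m; the calibration is good to about 2 mm. A picture is of the moment at which its call begins. There is no depth.
- hand_in(): hands the job in; it is judged then, once.
Trained networks look in the newest picture that a camera, given by its name, has taken for a name from the list of things; names that differ only in an ending like _2 or _b are one class to them, and where a whole thing is asked for, a point or a joint stands for the part that bears it (a point fixed in the world has none). Each returns a list of dicts, best first, with "score" (0 to 1); they miss things now and then, are a little off and sometimes report something else, mostly with a low value. They report only what shows in the picture. A call takes as long as a camera call. They do not tell look-alikes from the thing itself.
- optics.regions_of(query, camera): "mask" (480x640 bool, what is visible of it) and "position" ([column, row] in pixels, amid what is visible of it).
- optics.spot_point(query, camera): "position" ([column, row] in pixels: a listed point, or the origin of a listed thing).
The state is a dict: "t": time; "qpos": joint angles; "joint_velocities": joint speeds; "effort": joint torques, N m; "tcp_pos": TCP position; "tcp_rot": TCP orientation; "force": force on the tool from outside, world axes, zero at the start; "moment": the same for the moment, N m; "width": finger opening in m; "gripper_force": force on a finger pad.
Only numpy, scipy, OpenCV 4.12 (cv2) and the standard library are available. Lean on these libraries where they do the work, as an engineer would, in place of code of your own. Each camera call takes 0.05 s, during which the arm holds its last target. There are 200 camera calls.

## Task

Put the packing kit away: from the row of things at the front of the bench, lay the tape measure, the stapler, the plug gauge and the marker each in its own grey tray, the one whose length and width fit it, lengthwise, centred and flat on the tray's floor, with the tape measure and the stapler standing on their bases as they are now. The hex key and the screwdriver have no tray: leave them where they lie.

Things in the scene. Friction and masses are not known exactly. Their poses are not given: they have to be found in the camera images.
- tape_measure_center (a point): Yellow tape measure in the row of things at the front of the bench (not the one in the far right corner, which is fixed and no part of the job): a block standing on its base: 35 wide (own x) x 72 long (own y) x 68 mm high (own z, up). This point is its centre, 34 mm above its underside. Grasp across the 35 mm width.
- stapler_center (a point): Dark grey desk stapler lying on its base: 34 wide (own x) x 150 long (own y) x 47 mm high (own z, up). This point is its centre, 23.5 mm above its underside. Grasp across its width (base 34 mm, upper arm 30 mm wide).
- plug_gauge_center (a point): Plug gauge: round steel bar with a green and a red ring, 23 mm diameter, 107 mm long along own y, lying flat. This point is the middle of the bar, on its axis (12 mm above the surface). It may roll about own y.
- marker_center (a point): White felt marker with a black cap, 17 mm diameter, 134 mm long along own y, lying flat. This point is the middle of the pen, on its axis (8.5 mm above the surface). It may roll about own y.
- tray_tape_floor (a point): Tray for the tape measure: the shortest, and wide, one of the four low grey plastic trays, fixed on the bench. Inside 51 wide (own x) x 92 mm long (own y), outside 8 mm more each way. This point is the centre of its inner floor, 4 mm above the bench; the walls are 4 mm thick and rise 10 mm above the floor; the middle 64 mm of both long walls is cut away down to the floor, as room for fingers.
- tray_stapler_floor (a point): Tray for the stapler: the longest, and wide, one of the four low grey plastic trays, fixed on the bench. Inside 50 wide (own x) x 168 mm long (own y), outside 8 mm more each way. This point is the centre of its inner floor, 4 mm above the bench; the walls are 4 mm thick and rise 10 mm above the floor; the middle 64 mm of both long walls is cut away down to the floor, as room for fingers.
- tray_gauge_floor (a point): Tray for the plug gauge: the second shortest, of middling width, of the four low grey plastic trays, fixed on the bench. Inside 40 wide (own x) x 124 mm long (own y), outside 8 mm more each way. This point is the centre of its inner floor, 4 mm above the bench; the walls are 4 mm thick and rise 10 mm above the floor; the middle 64 mm of both long walls is cut away down to the floor, as room for fingers.
- tray_marker_floor (a point): Tray for the marker: the narrowest, second longest, of the four low grey plastic trays, fixed on the bench. Inside 33 wide (own x) x 154 mm long (own y), outside 8 mm more each way. This point is the centre of its inner floor, 4 mm above the bench; the walls are 4 mm thick and rise 10 mm above the floor; the middle 64 mm of both long walls is cut away down to the floor, as room for fingers.
- hex_key_center (a point): Bystander, to be left alone: L-shaped hex key with an orange sleeve, 39 x 105 mm (own x, y), 14 mm high, lying among the things to be put away. This point is the middle of its outline, 7 mm above the bench.
- screwdriver_center (a point): Bystander, to be left alone: screwdriver with a blue handle, 186 mm long along own y, 27 mm handle diameter, lying left of the trays. This point is its middle, 13.5 mm above the bench.
Mind the look-alikes: they are no part of the job. Of the things like the part that bears tape_measure_center, leave any that is purple or red; of the rest the larger one is meant.

How it is judged:
By the outcome, as a careful person would: the job done as asked, in the order asked, and still so for the second after the job is handed in, with the robot touching nothing.
It also fails if it takes over 104 s, if anything falls off the work surface, if the arm or the gripper's body presses on something with over 40 N, if the wrist force passes 120 N, or if a joint passes its speed limit or range.

## Working session

There is one attempt and no reset: what is moved stays moved. The work goes in short steps, Python scripts to look and compute and a tool call to move; the robot and the scene stay as the last step left them, time stands still between calls to the robot, and variables do not carry over. Pictures are saved under pics/ and viewed, at most 14 in all, crops included, and the job is handed in when it is done.

Besides the shell and the picture viewer there is one more tool, called after ">>>" by a JSON object that holds its "method" and its "body". apply_moves: Moves the arm, as the interface text tells. Its arguments: {"type":"object","properties":{"deltas":{"type":"array","items":{"type":"array"}},"newtons":{"type":"number"}},"required":["deltas"]}

```bash
mkdir -p pics; ls; python3 - <<'E'
from rig import readout, optics
import cv2,numpy as np
s=readout.observe(); print({k:np.round(v,3) for k,v in s.items()})
for n in("scene","top"):
    c=optics.capture(n); cv2.imwrite(f"pics/{n}0.png",c["image"][:,:,::-1])
    print(n,c["vfov"],c["cx"],c["cy"],np.round(c["world_from_camera"],4).tolist())
E
```

```text
pics
{'t': np.float64(0.0), 'qpos': array([ 1.179,  0.3  ,  1.522, -0.   ,  1.321, -0.067]), 'joint_velocities': array([-0.   ,  0.   , -0.002, -0.001,  0.   , -0.002]), 'effort': array([-2.0000e-03, -5.3181e+01, -3.5274e+01,  7.1000e-02,  2.4000e-02,
       -0.0000e+00]), 'tcp_pos': array([0.175, 0.521, 0.205]), 'tcp_rot': array([-5.08e-01, -3.10e+00,  2.00e-03]), 'force': array([ 0.077,  0.228, -0.011]), 'moment': array([ 0.035,  0.044, -0.065]), 'gripper_force': np.float64(0.0), 'width': np.float64(0.094)}
scene 47.622084309041455 325.6382805854072 239.53421769923926 [[0.9048, -0.1885, 0.3818, 0.0712], [-0.425, -0.4544, 0.7829, -0.9186], [0.0259, -0.8706, -0.4912, 0.6708], [0.0, 0.0, 0.0, 1.0]]
top 56.43465434716342 317.8616178734671 248.7945454673911 [[-0.0163, -0.9862, 0.1649, 0.3703], [-0.9997, 0.0133, -0.019, 0.0569], [0.0165, -0.1651, -0.9861, 1.0181], [0.0, 0.0, 0.0, 1.0]]
```

View pics/scene0.png

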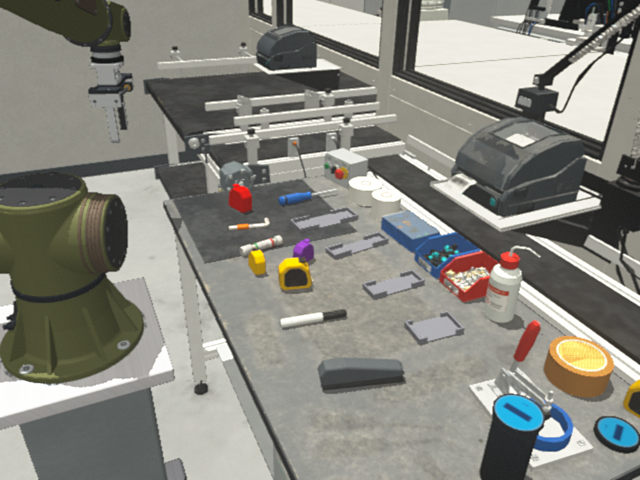

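View pics/top0.png

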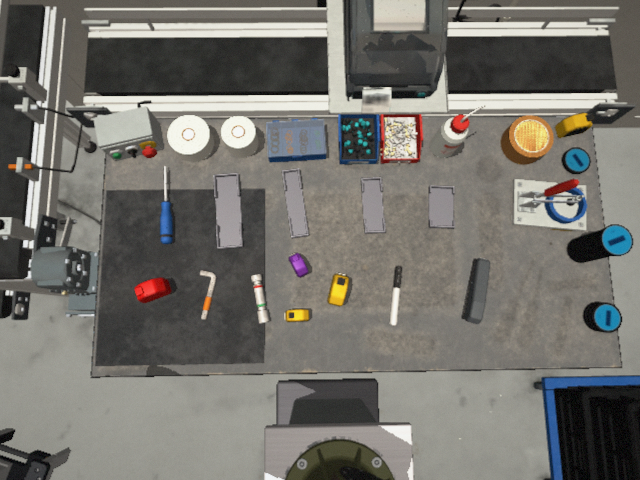

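The top view shows, left to right, a red look-alike tape (150,290), hex key (207,295), plug gauge (260,298), purple tape (300,264), small yellow tape (297,315), target tape (340,289), marker (396,296) and stapler (476,291). The trays are stapler (228,210), marker (293,203), gauge (373,206) and tape (441,207). The scene view shows the same things, with the large yellow tape at (295,274).

```bash
cat > h.py <<'E'
import numpy as np, cv2
from scipy.optimize import minimize
from scipy.spatial.transform import Rotation as R
from rig import readout, optics
# name: w,l,h, z of underside, top pixel prior, round
T={"tape_measure_center":(35,72,68,(340,289),0),"stapler_center":(34,150,47,(476,291),0),
"plug_gauge_center":(23,107,23,(260,298),1),"marker_center":(17,134,17,(396,296),1),
"tray_tape_floor":(59,100,14,(441,207),0),"tray_stapler_floor":(58,176,14,(228,210),0),
"tray_gauge_floor":(48,132,14,(373,206),0),"tray_marker_floor":(41,162,14,(293,203),0)}
def cam(n):
    c=optics.capture(n); f=240/np.tan(np.radians(c["vfov"])/2); M=c["world_from_camera"]
    return c["image"],f,c["cx"],c["cy"],M
def proj(C,P):
    q=(np.asarray(P)-C[4][:3,3])@C[4][:3,:3]
    return np.c_[C[1]*q[:,0]/q[:,2]+C[2],C[1]*q[:,1]/q[:,2]+C[3]]
def ray(C,uv,z):
    d=C[4][:3,:3]@np.array([(uv[0]-C[2])/C[1],(uv[1]-C[3])/C[1],1]); o=C[4][:3,3]
    return o+d*(z-o[2])/d[2]
def tri(Cs,uvs):
    A=np.zeros((3,3));b=np.zeros(3)
    for C,uv in zip(Cs,uvs):
        d=C[4][:3,:3]@np.array([(uv[0]-C[2])/C[1],(uv[1]-C[3])/C[1],1]);d/=np.linalg.norm(d)
        m=np.eye(3)-np.outer(d,d);A+=m;b+=m@C[4][:3,3]
    return np.linalg.solve(A,b)
def pts(n,p):
    w,l,h=np.array(T[n][:3])/1000; x,y,a,z=p
    if T[n][4]:
        t=np.linspace(0,2*np.pi,24,endpoint=False)
        L=np.array([(w/2*np.cos(k),s*l/2,h/2+h/2*np.sin(k)) for k in t for s in(-1,1)])
    else: L=np.array([(i*w/2,j*l/2,k*h) for i in(-1,1) for j in(-1,1) for k in(0,1)])
    c,s=np.cos(a),np.sin(a)
    return np.c_[x+c*L[:,0]-s*L[:,1],y+s*L[:,0]+c*L[:,1],z+L[:,2]]
def pick(n,camn,uv,r=30):
    L=[m for m in optics.regions_of(n,camn) if np.hypot(*(np.array(m["position"])-uv))<r and m["mask"].sum()>30]
    return L[0] if L else None
def fit(n,Cs,ms,p0):
    D=[]
    for m in ms:
        c=cv2.findContours(m.astype(np.uint8),0,1)[0]; c=max(c,key=cv2.contourArea)
        ch=cv2.convexHull(c).astype(np.float32)  # hull of pixel centres
        D.append(ch)
    th=np.linspace(0,2*np.pi,48,endpoint=False);U=np.c_[np.cos(th),np.sin(th)]
    S=[(c[:,0]@U.T).max(0)+.4 for c in D]   # support function of silhouettes
    def cost(q):
        P=pts(n,q*[.01,.01,.1,.01])
        return sum(np.mean(np.sqrt(1+((proj(C,P)@U.T).max(0)-s)**2)-1) for C,s in zip(Cs,S))
    best=min((minimize(cost,np.array([p0[0],p0[1],a,p0[2]])/[.01,.01,.1,.01],method="Nelder-Mead",options=dict(maxiter=2000,xatol=1e-3,fatol=1e-5)) for a in p0[3]),key=lambda r:r.fun)
    return best.x*[.01,.01,.1,.01],best.fun
E
cat > m1.py <<'E'
from h import *
Ct,Cs=cam("top"),cam("scene")
for n in T:
    m=pick(n,"top",np.array(T[n][3],float))
    if m is None: print(n,"none top");continue
    p=ray(Ct,m["position"],T[n][2]/2000); uv=proj(Cs,[p])[0]
    ms=pick(n,"scene",uv,25)
    CC,MM=[Ct],[m["mask"]]
    if ms is None: print(n,"none scene")
    else: CC.append(Cs);MM.append(ms["mask"])
    q,f=fit(n,CC,MM,(p[0],p[1],0,[-.4,0,.4]) )
    x=tri([Ct,Cs],[m["position"],ms["position"]]) if ms else 0
    print(n,"xy",np.round(q[:2]*1e3,1),"yaw",round(np.degrees(q[2]),1),"zbase",round(q[3]*1e3,1),"cost",round(f,3),"raymid",np.round(p*1e3),"tri",np.round(np.array(x)*1e3), m["mask"].sum())
for n in("hex_key_center","screwdriver_center"):
    for m in optics.spot_point(n,"top")[:1]: print(n,np.round(ray(Ct,m["position"],.01)*1e3))
E
python3 m1.py
```

```text
tape_measure_center xy [445.6  -0.6] yaw 77.4 zbase 39.9 cost 12.155 raymid [443.  -2.  34.] tri [451.  -4.  83.] 539
stapler_center xy [ 441.  -313.6] yaw 76.7 zbase -12.0 cost 6.184 raymid [ 432. -310.   23.] tri [ 434. -316.    8.] 1219
plug_gauge_center xy [428.6 169.4] yaw 100.1 zbase -0.2 cost 0.371 raymid [417. 179.  12.] tri [426. 175.  12.] 437
marker_center xy [ 431.8 -135.1] yaw 82.0 zbase -2.5 cost 0.293 raymid [ 431. -135.    8.] tri [ 432. -135.   11.] 458
tray_tape_floor xy [ 635.1 -252.6] yaw 87.7 zbase 0.3 cost 0.628 raymid [ 639. -252.    7.] tri [ 638. -253.    1.] 1075
tray_stapler_floor none top
tray_gauge_floor xy [642.  -91.5] yaw -87.9 zbase -1.9 cost 0.408 raymid [642. -97.   7.] tri [643. -98.   3.] 1158
tray_marker_floor xy [648.6  89.4] yaw 98.1 zbase -0.1 cost 0.487 raymid [649.  87.   7.] tri [643.  89.   6.] 1197
hex_key_center [439. 297.  10.]
screwdriver_center [650. 384.  10.]
```

```bash
sed -i 's/\[-.4,0,.4\]/[1.2,1.57,1.9]/; s/^    m=pick.*/    m=pick(n,"top",np.array(T[n][3],float)) or pick("tray_marker_floor","top",np.array(T[n][3],float))/' m1.py
sed -i '/^    CC,MM/i\    print(uv.round(), [np.round(k["position"]) .tolist()+[int(k["mask"].sum())] for k in optics.regions_of(n,"scene")] if f"{n}"[:4] in("tape","stap") else "")' m1.py
python3 m1.py
```

```text
[293. 271.] [[293.0, 276.0, 915], [303.0, 247.0, 353], [256.0, 263.0, 347], [241.0, 197.0, 556]]
tape_measure_center xy [445.3  -3.6] yaw 74.1 zbase -0.0 cost 5.512 raymid [443.  -3.  34.] tri [443.  -3.  22.] 456
[351. 367.] [[356.0, 375.0, 2281], [262.0, 244.0, 348]]
stapler_center xy [ 441.4 -312.7] yaw 78.5 zbase -12.0 cost 5.576 raymid [ 426. -306.   23.] tri [ 429. -313.    9.] 1272
[260. 244.] 
plug_gauge_center xy [428.7 169.4] yaw 100.5 zbase -0.0 cost 0.307 raymid [428. 171.  12.] tri [426. 172.  11.] 431
[317. 317.] 
marker_center xy [ 431.4 -136. ] yaw 82.0 zbase -0.0 cost 0.436 raymid [ 437. -139.    8.] tri [ 435. -138.   10.] 500
[434. 328.] 
tray_tape_floor xy [ 636.1 -252.6] yaw 87.1 zbase -0.0 cost 0.331 raymid [ 634. -258.    7.] tri [ 632. -257.    7.] 1136
[323. 217.] 
tray_stapler_floor xy [633.1 244.6] yaw 94.5 zbase -0.0 cost 0.513 raymid [633. 252.   7.] tri [635. 254.  -4.] 1960
tray_gauge_floor none top
[359. 246.] 
tray_marker_floor xy [649.3  88.9] yaw 97.8 zbase -0.0 cost 0.491 raymid [651.  80.   7.] tri [647.  81.  12.] 1227
hex_key_center [445. 294.  10.]
screwdriver_center [650. 394.  10.]
```

```bash
cat > ov.py <<'E'
from h import *
import sys
def crop(C,uv,n=None,p=None,r=50,k=4,contours=None):
    u,v=[int(round(t)) for t in uv]; im=cv2.resize(C[0][v-r:v+r,u-r:u+r,::-1],None,fx=k,fy=k,interpolation=2)
    S=lambda P:((P-[u-r,v-r]+.5)*k).astype(np.int32)
    if n: cv2.polylines(im,[cv2.convexHull(S(proj(C,pts(n,p))))],True,(0,0,255),1); 
    if n:
        P=pts(n,p);P=P[np.abs(P[:,2]-p[3])<1e-4]
        cv2.polylines(im,[cv2.convexHull(S(proj(C,P)))],True,(0,255,0),1)
    return cv2.resize(im,(400,300)) if 0 else im[50:350]
if __name__=="__main__":
    Ct,Cs=cam("top"),cam("scene")
    A=[("tape_measure_center",(.4453,-.0036,np.radians(74),0)),("stapler_center",(.441,-.313,np.radians(78.5),0))]
    out=[np.hstack([crop(C,proj(C,[(p[0],p[1],.02)])[0],n,p) for C in(Ct,Cs)]) for n,p in A]
    cv2.imwrite("pics/ov1.png",np.vstack(out))
E
python3 ov.py
```

```text
(no output)
```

View pics/ov1.png

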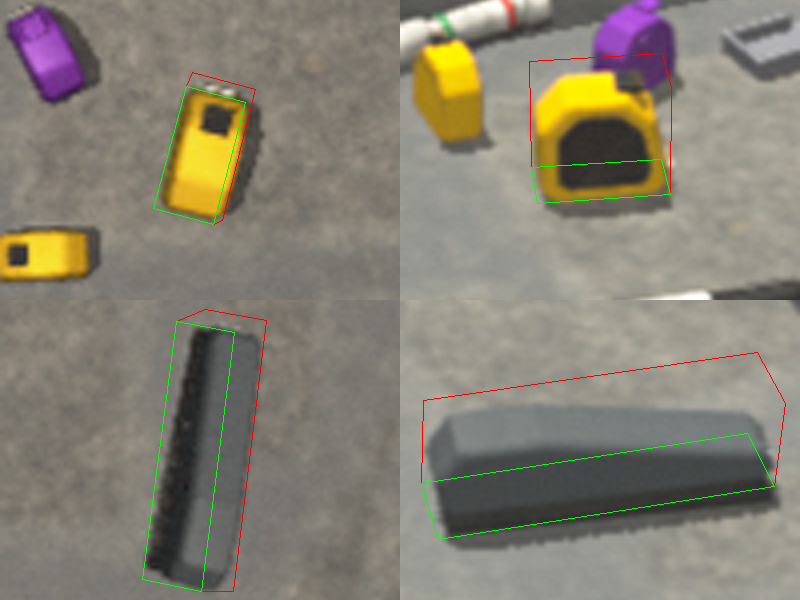

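The tape box fit looks right on its base. The stapler's real base edges (top view (145,570)-(192,330), scene (450,540)-(770,505)) are rotated a few degrees from its fit, so I compute them directly.

```bash
python3 - <<'E'
from h import *
Ct,Cs=cam("top"),cam("scene")
def line(C,c,a,b,x0,y0,z):
    u,v=[int(round(t)) for t in proj(C,[(c[0],c[1],.02)])[0]]
    P=[ray(C,((q[0]-x0)/4+u-50-.5,(q[1]-y0+50)/4+v-50-.5),z) for q in(a,b)]
    d=P[1]-P[0]; print(np.round(P[0][:2]*1e3),np.round(P[1][:2]*1e3),"yaw",np.degrees(np.arctan2(d[1],d[0]))-90+180,"len",np.linalg.norm(d))
s=(.441,-.313);t=(.4453,-.0036)
line(Ct,s,(145,570),(192,330),0,300,0);line(Cs,s,(450,540),(770,505),400,300,0)
line(Ct,s,(235,570),(258,345),0,300,.045)
line(Ct,t,(165,205),(190,95),0,0,0.01);line(Cs,t,(545,205),(665,190),400,0,0);line(Ct,t,(220,215),(247,100),0,0,.06)
# hue mask fit for tray stapler/gauge again
for n in("tray_gauge_floor","tray_stapler_floor"):
    for k in("tray_gauge_floor","tray_stapler_floor","tray_marker_floor"):
        m=pick(k,"top",np.array(T[n][3],float),15)
        if m is None: continue
        p=ray(Ct,m["position"],.007);ms=pick(k,"scene",proj(Cs,[p])[0],20)
        if ms is None: continue
        q,f=fit(n,[Ct,Cs],[m["mask"],ms["mask"]],(p[0],p[1],.002,[1.3,1.57,1.8]));print(n,k,np.round(q*1e3,1),np.degrees(q[2]),f);break
E
```

```text
[ 376. -283.] [ 513. -320.] yaw 74.90690262707608 len 0.14145461988402572
[ 368. -317.] [ 503. -354.] yaw 74.76589050478898 len 0.13983372853594153
[ 375. -317.] [ 498. -340.] yaw 79.6670185833816 len 0.12447392719034482
[417.  17.] [479.   2.] yaw 75.98506396367075 len 0.06357561063044133
[409. -13.] [474. -25.] yaw 79.40644606419481 len 0.06612772816086207
[409. -10.] [470. -26.] yaw 75.28151481874697 len 0.0632997347732661
tray_gauge_floor tray_gauge_floor [ 641.7  -91.8 1611.1   -1.9] 92.30941908114517 0.30913648405407784
tray_stapler_floor tray_stapler_floor [ 633.7  246.  1643.2   -2.6] 94.14878765625733 0.49536849198978383
```

```bash
cat > plan.py <<'E'
# usage: plan.py x y z yaw ... (mm, deg: world direction of the tool's y); prints twist then shift
import sys
from h import *
s=readout.observe();Rt=R.from_rotvec(s["tcp_rot"]);p=np.array(s["tcp_pos"])*1e3
print("t",round(s["t"],2),"tcp",p.round(1),"q1,q6",np.round(s["qpos"][[0,5]],2),"F",np.round(s["force"],1),"w",round(s["width"],4))
v=np.array(sys.argv[1:],float).reshape(-1,4)
for x,y,z,a in v:
    ty=Rt.as_matrix()[:,1];cur=np.degrees(np.arctan2(ty[1],ty[0]))
    tw=-((a-cur+90)%180-90); Rt=Rt*R.from_rotvec([0,0,np.radians(tw)])
    d=Rt.inv().apply(np.array([x,y,z])-p)
    print("cur",round(cur,1),"twist",round(tw,1),"=rows",int(np.ceil(abs(tw)/10.7)),"shift",d.round(1),"rows",int(np.ceil(abs(d).max()/55)),"tilt",Rt.as_matrix()[2,:2].round(3))
    p=np.array([x,y,z])
E
python3 plan.py 445 -4 130 76 445 -4 15 76
```

```text
t 2.6 tcp [175.5 521.2 205.5] q1,q6 [ 1.18 -0.07] F [ 0.4  0.5 -0.5] w 0.094
cur 71.4 twist -4.6 =rows 1 shift [-388.6 -444.4   75.4] rows 9 tilt [0. 0.]
cur 76.0 twist -0.0 =rows 1 shift [ -0.  -0. 115.] rows 3 tilt [0. 0.]
```

>>> {"method": "apply_moves", "body": {"deltas": [[100,[0,0,0],-4.6],[100,[-43,-49,8],0],[100,[-43,-49,8],0],[100,[-43,-49,8],0],[100,[-43,-49,8],0],[100,[-43,-49,8],0],[100,[-43,-49,8],0],[100,[-43,-49,8],0]], "newtons": 25}}

```text
t: 3.6
tcp_pos: [0.3751, 0.1334, 0.1523]
tcp_rot: [0.383, 3.117, 0.001]
force: [0.2, 1.1, -0.7]
width: 0.0941
gripper_force: 0.0
```

>>> {"method": "apply_moves", "body": {"deltas": [[100,[-43,-49,9],0],[100,[-43,-49,9],0],[100,[0,0,0],0],[100,[0,0,0],0]]}}

```text
t: 4.1
tcp_pos: [0.4309, 0.0254, 0.1351]
tcp_rot: [-0.384, -3.118, -0.0]
force: [-0.4, 0.4, 0.3]
width: 0.0939
gripper_force: 0.0
```

```bash
python3 plan.py 445 -4 130 76 445 -4 15 76
```

```text
t 4.1 tcp [430.9  25.4 135.1] q1,q6 [-0.03 -1.35] F [-0.4  0.4  0.3] w 0.0939
cur 76.0 twist -0.0 =rows 1 shift [-20.8 -25.1   5.1] rows 1 tilt [0. 0.]
cur 76.0 twist -0.0 =rows 1 shift [ -0.  -0. 115.] rows 3 tilt [0. 0.]
```

>>> {"method": "apply_moves", "body": {"deltas": [[100,[-21,-25,5],0],[100,[0,0,40],0],[100,[0,0,40],0],[100,[0,0,25],0],[100,[0,0,10],0],[100,[0,0,0],0]]}}

```text
t: 4.85
tcp_pos: [0.4455, -0.0034, 0.0154]
tcp_rot: [-0.381, -3.118, -0.0]
force: [-0.5, -0.0, -0.0]
width: 0.094
gripper_force: 0.0
```

```bash
python3 plan.py 445 -4 15 76; python3 - <<'E'
from ov import *
Ct,Cs=cam("top"),cam("scene");p=(.445,-.004,.03)
cv2.imwrite("pics/g1.png",np.hstack([crop(C,proj(C,[p])[0]) for C in(Ct,Cs)]))
E
```

```text
t 4.85 tcp [445.5  -3.4  15.4] q1,q6 [-0.09 -1.42] F [-0.5 -0.  -0. ] w 0.094
cur 76.1 twist 0.1 =rows 1 shift [ 0.3 -0.7  0.4] rows 1 tilt [0. 0.]
```

View pics/g1.png

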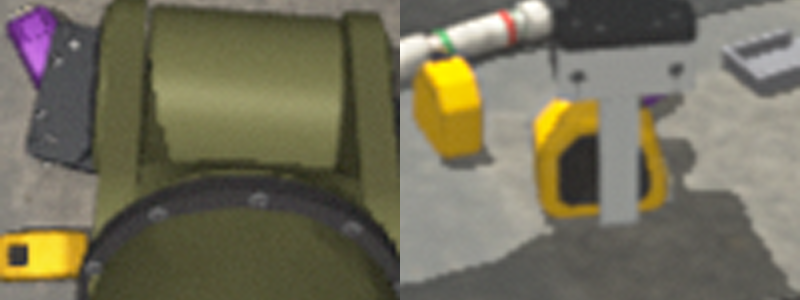

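The scene crop shows the fingers straddling the tape measure with the near finger at (619,160) in front of its face and the neighbours clear. I close on it and lift.

>>> {"method": "apply_moves", "body": {"deltas": [[0,[0,0,0],0],[0,[0,0,0],0],[0,[0,0,0],0],[0,[0,0,0],0],[0,[0,0,0],0],[0,[0,0,-10],0],[0,[0,0,-40],0],[0,[0,0,-40],0]], "newtons": 25}}

```text
t: 5.95
tcp_pos: [0.4451, -0.0042, 0.1065]
tcp_rot: [-0.383, -3.117, 0.0]
force: [0.4, -0.8, -2.8]
width: 0.0342
gripper_force: 25.0
```

```bash
python3 plan.py 636 -252.6 100 87.3 636 -252.6 19 87.3
```

```text
t 5.95 tcp [445.1  -4.2 106.5] q1,q6 [-0.09 -1.42] F [ 0.4 -0.8 -2.8] w 0.0342
cur 76.0 twist -11.3 =rows 2 shift [-202.4 -239.2    6.3] rows 5 tilt [0.001 0.   ]
cur 87.3 twist -0.0 =rows 1 shift [-0.1 -0.  81. ] rows 2 tilt [0.001 0.   ]
```

>>> {"method": "apply_moves", "body": {"deltas": [[0,[0,0,0],-5.7],[0,[0,0,0],-5.6],[0,[-34,-40,0],0],[0,[-34,-40,0],0],[0,[-34,-40,0],0],[0,[-34,-40,0],0],[0,[-33,-40,0],0],[0,[-33,-39,0],0]]}}

```text
t: 6.95
tcp_pos: [0.6365, -0.2538, 0.1054]
tcp_rot: [-0.074, -3.14, -0.0]
force: [0.9, 0.2, -1.5]
width: 0.034
gripper_force: 25.0
```

>>> {"method": "apply_moves", "body": {"deltas": [[0,[0,0,0],0],[0,[0,0,0],0]]}}

```text
t: 7.2
tcp_pos: [0.6354, -0.252, 0.1049]
tcp_rot: [-0.074, -3.14, -0.001]
force: [-0.5, 0.7, -2.5]
width: 0.0338
gripper_force: 25.0
```

```bash
python3 plan.py 636 -252.6 40 87.3 636 -252.6 19 87.3; python3 - <<'E'
from ov import *
Ct,Cs=cam("top"),cam("scene");p=(.636,-.2526,.06)
cv2.imwrite("pics/g2.png",np.hstack([crop(C,proj(C,[p])[0]) for C in(Ct,Cs)]))
E
```

```text
t 7.2 tcp [ 635.4 -252.   104.9] q1,q6 [-0.43 -1.95] F [-0.5  0.7 -2.5] w 0.0338
cur 87.3 twist -0.0 =rows 1 shift [-0.7 -0.6 64.9] rows 2 tilt [0.001 0.001]
cur 87.3 twist -0.0 =rows 1 shift [-0. -0. 21.] rows 1 tilt [0.001 0.001]
```

View pics/g2.png

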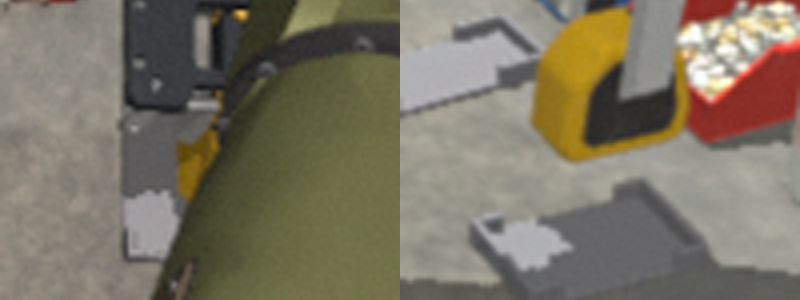

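The tape hangs upright at (610,90) in the scene crop, over its tray at (590,240). I lower it.

>>> {"method": "apply_moves", "body": {"deltas": [[0,[-0.5,-0.5,40],0],[0,[0,0,30],0],[0,[0,0,8],0],[0,[0,0,4],0],[0,[0,0,2.5],0],[0,[0,0,0],0],[0,[0,0,0],0]]}}

```text
t: 8.18
tcp_pos: [0.6394, -0.2522, 0.0269]
tcp_rot: [0.072, 3.132, -0.003]
force: [-2.2, 7.3, 31.4]
width: 0.0338
gripper_force: 25.0
```

```bash
python3 plan.py 636 -252.6 19.5 87.3
```

```text
t 8.18 tcp [ 639.4 -252.2   26.9] q1,q6 [-0.43 -1.96] F [-2.2  7.3 31.4] w 0.0338
cur 87.4 twist 0.1 =rows 1 shift [ 3.5 -0.6  7.3] rows 1 tilt [-0.009 -0.002]
```

Contact came 7 mm too early, so the tape may be on a wall. I back off and look.

>>> {"method": "apply_moves", "body": {"deltas": [[0,[0,0,-12],0],[0,[0,0,0],0]]}}

```text
t: 8.43
tcp_pos: [0.6367, -0.2527, 0.0339]
tcp_rot: [0.073, 3.139, -0.001]
force: [-0.1, -0.1, -2.1]
width: 0.0339
gripper_force: 25.0
```

```bash
python3 plan.py 636 -252.6 19.5 87.3; python3 - <<'E'
from ov import *
Ct,Cs=cam("top"),cam("scene");p=(.636,-.2526,.03)
P=(.636,-.2526,np.radians(87.3),0)
cv2.imwrite("pics/g3.png",np.hstack([crop(C,proj(C,[p])[0],"tray_tape_floor",P) for C in(Ct,Cs)]))
E
```

```text
t 8.43 tcp [ 636.7 -252.7   33.9] q1,q6 [-0.43 -1.96] F [-0.1 -0.1 -2.1] w 0.0339
cur 87.3 twist 0.0 =rows 1 shift [ 0.7  0.1 14.4] rows 1 tilt [-0.001 -0.001]
```

View pics/g3.png

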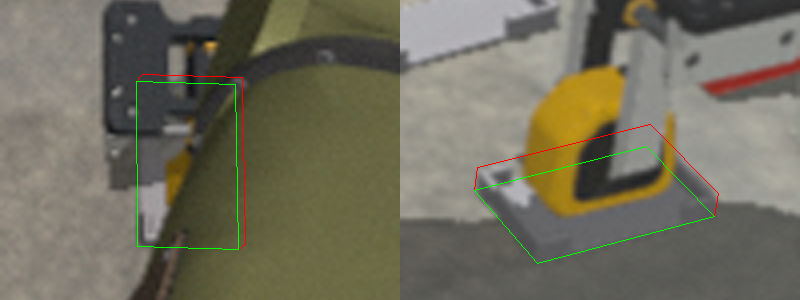

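```bash
python3 - <<'E'
from ov import *
Cs=cam("scene");p=(.636,-.2526,.04)
def drw(boxes,r=40,k=10):
    u,v=[int(round(t)) for t in proj(Cs,[p])[0]]
    im=cv2.resize(Cs[0][v-30:v+30,u-r:u+r,::-1],None,fx=k,fy=k,interpolation=cv2.INTER_CUBIC)
    S=lambda P:((P-[u-r,v-30]+.5)*k).astype(np.int32)
    for n,q,c in boxes:
        P=pts(n,q);B=P[np.abs(P[:,2]-q[3])<1e-4]
        for X in(P,B): cv2.polylines(im,[cv2.convexHull(S(proj(Cs,X)))],True,c,1)
    return im
cv2.imwrite("pics/g4.png",drw([("tray_tape_floor",(.636,-.2526,np.radians(87.3),0),(0,0,255)),("tape_measure_center",(.6367,-.2527,np.radians(87.3),.0185),(0,255,0))]))
E
```

```text
(no output)
```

View pics/g4.png

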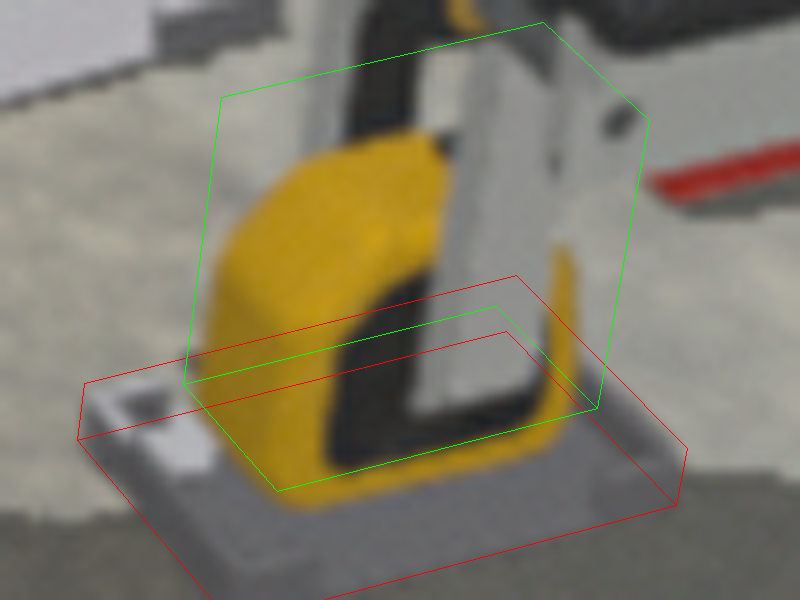

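The overlay shows the tape in hand at about (420,480), inside the tray's outline and clear of the end walls, sitting perhaps 3-4 mm lower in the grip than assumed. I go down in small steps and watch the force and moment.

>>> {"method": "apply_moves", "body": {"deltas": [[0,[0.7,0,1.5],0],[0,[0,0,1.5],0],[0,[0,0,0],0]]}}

```text
t: 8.95
tcp_pos: [0.6355, -0.2529, 0.0291]
tcp_rot: [-0.074, -3.14, -0.0]
force: [0.3, 0.5, -2.9]
width: 0.0336
gripper_force: 25.0
```

>>> {"method": "apply_moves", "body": {"deltas": [[0,[0,0,1.5],0],[0,[0,0,0],0]]}}

```text
t: 9.2
tcp_pos: [0.6356, -0.2529, 0.0279]
tcp_rot: [-0.074, -3.14, -0.0]
force: [-0.0, 0.7, -1.9]
width: 0.0342
gripper_force: 25.0
```

>>> {"method": "apply_moves", "body": {"deltas": [[0,[0,0,1.5],0],[0,[0,0,0],0]]}}

```text
t: 9.45
tcp_pos: [0.6359, -0.253, 0.0271]
tcp_rot: [0.074, 3.14, -0.0]
force: [-2.1, 1.4, 4.0]
width: 0.0338
gripper_force: 25.0
```

```bash
python3 plan.py 636 -252.6 19.5 87.3; python3 -c "
from h import *
s=readout.observe();print(s['force'].round(1),s['moment'].round(2))"
```

```text
t 9.45 tcp [ 635.9 -253.    27.1] q1,q6 [-0.43 -1.96] F [-2.1  1.4  4. ] w 0.0338
cur 87.3 twist -0.0 =rows 1 shift [-0.1  0.5  7.6] rows 1 tilt [-0.001 -0.   ]
[-2.1  1.4  4. ] [0.18 0.39 0.04]
```

Contact repeats at TCP z 27. The side force is +y, and the picture shows the tape too near the camera relative to the tray, so the -y wall is in the way. I lift, shift +4 mm in y and try again in steps.

>>> {"method": "apply_moves", "body": {"deltas": [[0,[0,0,-6],0],[0,[0,4,0],0],[0,[0,0,3],0],[0,[0,0,3],0],[0,[0,0,1.5],0],[0,[0,0,0],0]]}}

```text
t: 10.2
tcp_pos: [0.6362, -0.2489, 0.027]
tcp_rot: [0.074, 3.14, -0.0]
force: [-9.4, 4.9, 17.0]
width: 0.034
gripper_force: 25.0
```

```bash
python3 plan.py 636 -248.6 19.5 87.3; python3 -c "
from h import *
s=readout.observe();print(s['force'].round(1),s['moment'].round(2))"
```

```text
t 10.2 tcp [ 636.2 -248.9   27. ] q1,q6 [-0.43 -1.95] F [-9.4  4.9 17. ] w 0.034
cur 87.3 twist -0.0 =rows 1 shift [0.2 0.3 7.5] rows 1 tilt [-0.001 -0.   ]
[-9.4  4.9 17. ] [0.94 1.59 0.01]
```

The lift started just as the fingers closed, so the tape probably slipped about 8 mm down in the grip. Then z 27 is simply the floor. I return to the centred y, touch down and check the picture against that.

>>> {"method": "apply_moves", "body": {"deltas": [[0,[0,0,-4],0],[0,[0,0,0],0],[0,[0,-3.7,0],0],[0,[0,0,1.5],0],[0,[0,0,1.5],0],[0,[0,0,0],0]]}}

```text
t: 10.95
tcp_pos: [0.6358, -0.2531, 0.0271]
tcp_rot: [0.074, 3.14, -0.001]
force: [-5.1, 0.3, 8.0]
width: 0.0339
gripper_force: 25.0
```

```bash
python3 plan.py 636 -252.6 27 87.3;  python3 - <<'E'
from ov import *
Cs=cam("scene");p=(.636,-.2526,.03)
def drw(boxes,r=40,k=10):
    u,v=[int(round(t)) for t in proj(Cs,[p])[0]]
    im=cv2.resize(Cs[0][v-30:v+30,u-r:u+r,::-1],None,fx=k,fy=k,interpolation=cv2.INTER_CUBIC)
    S=lambda P:((P-[u-r,v-30]+.5)*k).astype(np.int32)
    for n,q,c in boxes:
        P=pts(n,q);B=P[np.abs(P[:,2]-q[3])<1e-4]
        for X in(P,B): cv2.polylines(im,[cv2.convexHull(S(proj(Cs,X)))],True,c,1)
    return im
cv2.imwrite("pics/g5.png",drw([("tray_tape_floor",(.636,-.2526,np.radians(87.3),0),(0,0,255)),("tape_measure_center",(.636,-.2526,np.radians(87.3),.004),(0,255,0))]))
E
```

```text
t 10.95 tcp [ 635.8 -253.1   27.1] q1,q6 [-0.43 -1.96] F [-5.1  0.3  8. ] w 0.0339
cur 87.3 twist -0.0 =rows 1 shift [-0.2  0.5  0.1] rows 1 tilt [-0.    -0.001]
```

View pics/g5.png

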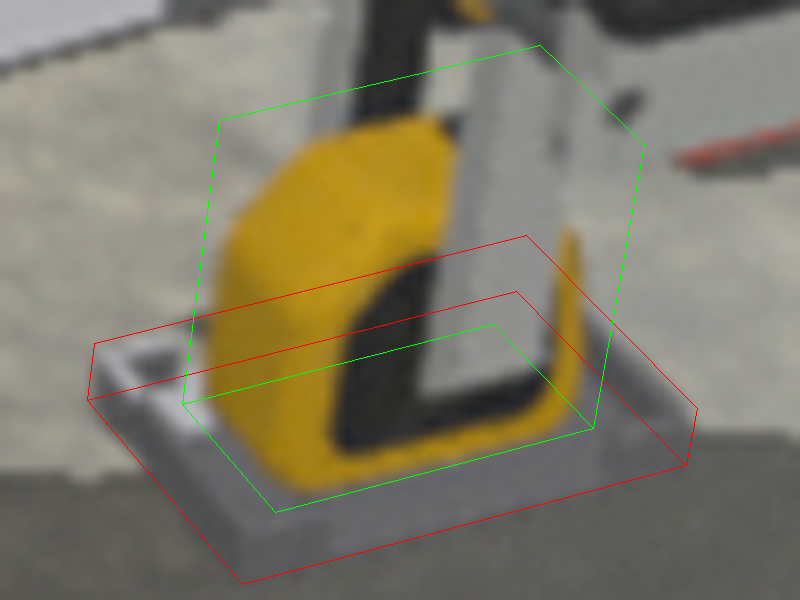

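The tape's lower edge (300,492)-(545,432) lies within about 2 mm of where it belongs on the floor, inside all four walls. I release it and retreat.

>>> {"method": "apply_moves", "body": {"deltas": [[45,[0,0,0],0],[60,[0,0,0],0],[60,[0,0,0],0],[60,[0,0,0],0],[60,[0,0,-30],0],[60,[0,0,-50],0],[60,[0,0,-50],0],[100,[0,0,0],0]]}}

```text
t: 12.0
tcp_pos: [0.6372, -0.2533, 0.1608]
tcp_rot: [0.074, 3.134, -0.005]
force: [-0.0, -0.2, -0.4]
width: 0.0631
gripper_force: 0.0
```

```bash
python3 plan.py 440 -318 110 74.8 440 -318 6 74.8
```

```text
t 12.0 tcp [ 637.2 -253.3  160.8] q1,q6 [-0.43 -1.96] F [-0.  -0.2 -0.4] w 0.0631
cur 87.3 twist 12.5 =rows 2 shift [ 173.7 -114.1   49.7] rows 4 tilt [-0.007 -0.001]
cur 74.8 twist 0.0 =rows 1 shift [8.00e-01 1.00e-01 1.04e+02] rows 2 tilt [-0.007 -0.001]
```

>>> {"method": "apply_moves", "body": {"deltas": [[100,[0,0,0],6.3],[100,[0,0,0],6.2],[100,[43,-28,12],0],[100,[43,-28,12],0],[100,[43,-28,12],0],[100,[43,-28,12],0],[100,[0,0,0],0],[100,[0,0,0],0]]}}

```text
t: 13.0
tcp_pos: [0.4408, -0.3156, 0.1079]
tcp_rot: [0.416, 3.114, 0.0]
force: [0.0, 0.7, 1.2]
width: 0.0937
gripper_force: 0.0
```

```bash
python3 plan.py 440 -318 6 74.8;  python3 - <<'E'
from ov import *
Ct,Cs=cam("top"),cam("scene");p=(.636,-.2526,.03)
def drw(C,p,boxes,r=25,k=8):
    u,v=[int(round(t)) for t in proj(C,[p])[0]]
    im=cv2.resize(C[0][v-37:v+38,u-r:u+r,::-1],None,fx=k,fy=k,interpolation=cv2.INTER_CUBIC)
    S=lambda P:((P-[u-r,v-37]+.5)*k).astype(np.int32)
    for n,q,c in boxes:
        P=pts(n,q);B=P[np.abs(P[:,2]-q[3])<1e-4]
        for X in(P,B): cv2.polylines(im,[cv2.convexHull(S(proj(C,X)))],True,c,1)
    return im
B=[("tape_measure_center",(.636,-.2526,np.radians(87.3),.004),(0,255,0))]
cv2.imwrite("pics/g6.png",np.hstack([drw(Ct,p,B,40,5),drw(Cs,p,B,40,5)]))
E
```

```text
t 13.0 tcp [ 440.8 -315.6  107.9] q1,q6 [-0.69 -1.99] F [0.  0.7 1.2] w 0.0937
cur 74.8 twist -0.0 =rows 1 shift [  0.2  -2.5 101.9] rows 2 tilt [-0.  0.]
```

View pics/g6.png

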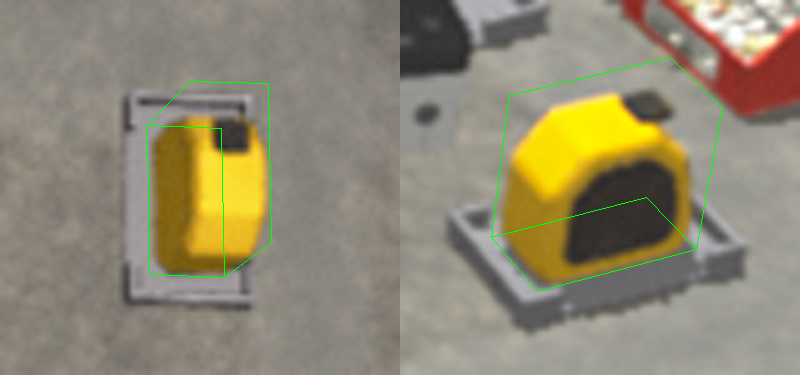

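The tape stands upright, flat and centred in its tray: in the top crop the tray spans (127-250, 93-305) and the tape (152-265, 115-275). Next is the stapler, with more closing time before the lift.

>>> {"method": "apply_moves", "body": {"deltas": [[100,[0,-2.5,45],0],[100,[0,0,40],0],[100,[0,0,12],0],[100,[0,0,5],0],[40,[0,0,0],0],[20,[0,0,0],0],[0,[0,0,0],0],[0,[0,0,0],0]], "newtons": 35}}

```text
t: 14.1
tcp_pos: [0.4398, -0.3181, 0.0064]
tcp_rot: [0.416, 3.114, -0.0]
force: [-0.7, 0.1, 0.8]
width: 0.0576
gripper_force: 0.0
```

>>> {"method": "apply_moves", "body": {"deltas": [[0,[0,0,0],0],[0,[0,0,0],0],[0,[0,0,0],0],[0,[0,0,0],0]]}}

```text
t: 14.6
tcp_pos: [0.4397, -0.318, 0.0061]
tcp_rot: [-0.416, -3.114, -0.0]
force: [-0.0, 0.8, 1.0]
width: 0.0323
gripper_force: 35.0
```

```bash
python3 plan.py 440 -318 110 74.8 633.5 245.5 110 94.3
```

```text
t 14.6 tcp [ 439.7 -318.     6.1] q1,q6 [-0.69 -2.  ] F [-0.   0.8  1. ] w 0.0323
cur 74.8 twist -0.0 =rows 1 shift [-3.000e-01  1.000e-01 -1.039e+02] rows 2 tilt [0. 0.]
cur 74.8 twist -19.5 =rows 2 shift [-235.2  547.4    0. ] rows 10 tilt [0. 0.]
```

>>> {"method": "apply_moves", "body": {"deltas": [[0,[0,0,-5],0],[0,[0,0,-20],0],[0,[0,0,-40],0],[0,[0,0,-35],0],[0,[0,0,0],-9.8],[0,[0,0,0],-9.7],[0,[-23.5,55,0],0],[0,[-23.5,55,0],0]]}}

```text
t: 15.6
tcp_pos: [0.4784, -0.2037, 0.1062]
tcp_rot: [-0.115, 3.139, 0.0]
force: [1.0, 0.9, -2.2]
width: 0.0324
gripper_force: 35.0
```

>>> {"method": "apply_moves", "body": {"deltas": [[0,[-23.5,55,0],0],[0,[-23.5,55,0],0],[0,[-23.5,55,0],0],[0,[-23.5,55,0],0],[0,[-23.5,55,0],0],[0,[-23.5,55,0],0],[0,[-23.5,55,0],0],[0,[-23.5,50,0],0]]}}

```text
t: 16.6
tcp_pos: [0.6334, 0.2451, 0.1062]
tcp_rot: [0.118, -3.139, 0.0]
force: [1.3, -0.9, -0.9]
width: 0.0327
gripper_force: 35.0
```

```bash
python3 plan.py 633.5 245.5 40 94.3 633.5 245.5 10.2 94.3
```

```text
t 16.6 tcp [633.4 245.1 106.2] q1,q6 [ 0.32 -1.33] F [ 1.3 -0.9 -0.9] w 0.0327
cur 94.3 twist 0.0 =rows 1 shift [-0.1  0.4 66.2] rows 2 tilt [ 0. -0.]
cur 94.3 twist 0.0 =rows 1 shift [-0.   0.  29.8] rows 1 tilt [ 0. -0.]
```

>>> {"method": "apply_moves", "body": {"deltas": [[0,[0,0,40],0],[0,[0,0,35],0],[0,[0,0,12],0],[0,[0,0,5],0],[0,[0,0,2],0],[0,[0,0,0],0]]}}

```text
t: 17.35
tcp_pos: [0.6338, 0.2431, 0.0132]
tcp_rot: [-0.117, 3.138, 0.001]
force: [0.1, 0.3, -2.4]
width: 0.0325
gripper_force: 35.0
```

```bash
python3 plan.py 633.5 245.5 10.2 94.3
```

```text
t 17.35 tcp [633.8 243.1  13.2] q1,q6 [ 0.31 -1.33] F [ 0.1  0.3 -2.4] w 0.0325
cur 94.3 twist -0.0 =rows 1 shift [0.1 2.4 3. ] rows 1 tilt [-0.001  0.   ]
```

>>> {"method": "apply_moves", "body": {"deltas": [[0,[0,2,1.5],0],[0,[0,0,1],0],[0,[0,0,0],0]]}}

```text
t: 17.73
tcp_pos: [0.6333, 0.2453, 0.0101]
tcp_rot: [-0.118, 3.139, 0.001]
force: [-1.1, 1.0, 3.1]
width: 0.0324
gripper_force: 35.0
```

```bash
python3 plan.py 633.5 245.5 10.2 94.3
```

```text
t 17.73 tcp [633.3 245.3  10.1] q1,q6 [ 0.32 -1.33] F [-1.1  1.   3.1] w 0.0324
cur 94.3 twist -0.0 =rows 1 shift [-0.2  0.2 -0.1] rows 1 tilt [-0.001  0.   ]
```

Contact came at the right height. I release and move towards the gauge.

>>> {"method": "apply_moves", "body": {"deltas": [[45,[0,0,0],0],[60,[0,0,0],0],[60,[0,0,0],0],[60,[0,0,0],0],[60,[0,0,-30],0],[60,[0,0,-45],0],[60,[0,0,-45],0],[60,[0,0,0],0]]}}

```text
t: 18.73
tcp_pos: [0.6346, 0.2455, 0.1338]
tcp_rot: [-0.117, 3.133, 0.003]
force: [-0.4, -1.0, -0.3]
width: 0.056
gripper_force: 0.0
```

```bash
python3 plan.py 428.7 169.4 110 100.3
```

```text
t 18.73 tcp [634.6 245.5 133.8] q1,q6 [ 0.32 -1.33] F [-0.4 -1.  -0.3] w 0.056
cur 94.3 twist -6.0 =rows 1 shift [216.3 -38.1  22.3] rows 4 tilt [-0.007  0.001]
```

>>> {"method": "apply_moves", "body": {"deltas": [[60,[0,0,0],-6],[60,[54,-9.5,5],0],[60,[54,-9.5,5],0],[60,[54,-9.5,6],0],[60,[54,-9.5,6],0],[60,[0,0,0],0],[60,[0,0,0],0]]}}

```text
t: 19.6
tcp_pos: [0.4281, 0.1692, 0.1076]
tcp_rot: [-0.282, 3.128, 0.0]
force: [0.4, 0.2, -0.3]
width: 0.0563
gripper_force: 0.0
```

```bash
python3 plan.py 428.7 169.4 2.5 100.3;  python3 - <<'E'
from ov import *
Ct,Cs=cam("top"),cam("scene")
def drw(C,p,boxes,r=40,k=5):
    u,v=[int(round(t)) for t in proj(C,[p])[0]]
    im=cv2.resize(C[0][v-50:v+50,u-r:u+r,::-1],None,fx=k,fy=k,interpolation=cv2.INTER_CUBIC)
    S=lambda P:((P-[u-r,v-50]+.5)*k).astype(np.int32)
    for n,q,c in boxes:
        P=pts(n,q);B=P[np.abs(P[:,2]-q[3])<1e-4]
        for X in(P,B): cv2.polylines(im,[cv2.convexHull(S(proj(C,X)))],True,c,1)
    return im
B=[("stapler_center",(.6335,.2455,np.radians(94.3),.004),(0,255,0))];p=(.6335,.2455,.02)
cv2.imwrite("pics/g7.png",np.hstack([drw(Ct,p,B),drw(Cs,p,B)]))
E
```

```text
t 19.6 tcp [428.1 169.2 107.6] q1,q6 [ 0.3  -1.45] F [ 0.4  0.2 -0.3] w 0.0563
cur 100.3 twist -0.0 =rows 1 shift [ -0.6   0.  105.2] rows 2 tilt [-0.001  0.   ]
```

View pics/g7.png

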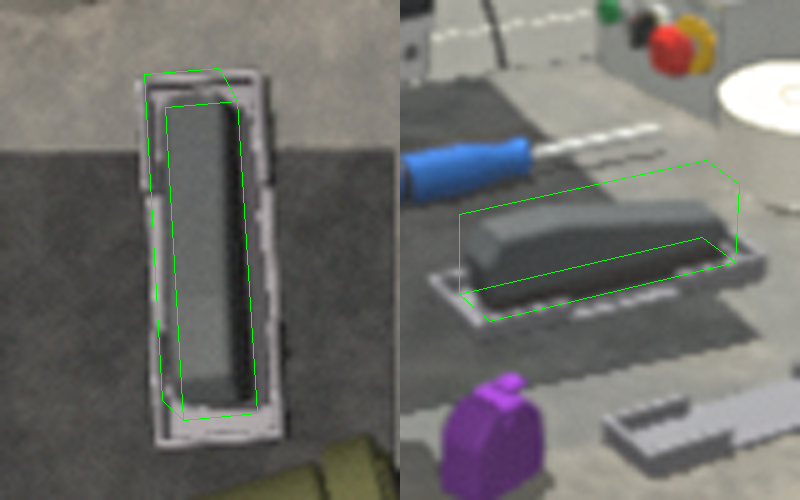

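The stapler stands in its tray: top crop tray (140-280, 72-445), stapler (165-255, 95-410), flat and centred within about 2 mm. Next is the gauge.

>>> {"method": "apply_moves", "body": {"deltas": [[60,[-0.6,0,45],0],[60,[0,0,40],0],[60,[0,0,14],0],[60,[0,0,5],0],[30,[0,0,0],0],[0,[0,0,0],0],[0,[0,0,0],0],[0,[0,0,0],0]], "newtons": 30}}

```text
t: 20.7
tcp_pos: [0.4282, 0.1692, 0.004]
tcp_rot: [-0.282, 3.128, 0.0]
force: [-0.1, 0.1, 4.4]
width: 0.022
gripper_force: 30.0
```

>>> {"method": "apply_moves", "body": {"deltas": [[0,[0,0,0],0],[0,[0,0,0],0],[0,[0,0,0],0]]}}

```text
t: 21.08
tcp_pos: [0.4282, 0.1692, 0.004]
tcp_rot: [-0.282, 3.128, 0.0]
force: [-2.0, 0.2, 6.2]
width: 0.0221
gripper_force: 30.0
```

```bash
python3 plan.py 428.7 169.4 100 100.3 641.8 -91.7 100 92.2
```

```text
t 21.07 tcp [428.2 169.2   4. ] q1,q6 [ 0.3  -1.45] F [-2.   0.2  6.2] w 0.0221
cur 100.3 twist -0.0 =rows 1 shift [ -0.6   0.1 -96. ] rows 2 tilt [-0.001  0.   ]
cur 100.3 twist 8.1 =rows 1 shift [-2.029e+02 -2.691e+02  1.000e-01] rows 5 tilt [-0.001  0.   ]
```

>>> {"method": "apply_moves", "body": {"deltas": [[0,[0,0,-5],0],[0,[0,0,-20],0],[0,[0,0,-40],0],[0,[0,0,-30],0],[0,[0,0,0],8.1],[0,[-40.5,-54,0],0],[0,[-40.5,-54,0],0],[0,[-40.5,-54,0],0]]}}

```text
t: 22.08
tcp_pos: [0.547, 0.0219, 0.0987]
tcp_rot: [0.061, -3.141, -0.0]
force: [0.7, 0.9, -2.5]
width: 0.0223
gripper_force: 30.0
```

>>> {"method": "apply_moves", "body": {"deltas": [[0,[-40.5,-54,0],0],[0,[-40.5,-53,0],0],[0,[0,0,0],0],[0,[0,0,0],0]]}}

```text
t: 22.58
tcp_pos: [0.6247, -0.0729, 0.098]
tcp_rot: [0.06, -3.14, -0.001]
force: [0.1, 0.5, -1.6]
width: 0.0222
gripper_force: 30.0
```

```bash
python3 plan.py 641.8 -91.7 8 92.2
```

```text
t 22.57 tcp [624.7 -72.9  98. ] q1,q6 [-0.17 -1.78] F [ 0.1  0.5 -1.6] w 0.0222
cur 92.2 twist -0.0 =rows 1 shift [-16.5 -19.5  90. ] rows 2 tilt [0.001 0.   ]
```

>>> {"method": "apply_moves", "body": {"deltas": [[0,[-16.5,-19.5,0],0],[0,[0,0,40],0],[0,[0,0,30],0],[0,[0,0,12],0],[0,[0,0,4],0],[0,[0,0,0],0]]}}

```text
t: 23.32
tcp_pos: [0.643, -0.0918, 0.0137]
tcp_rot: [-0.061, 3.14, -0.0]
force: [0.3, 1.1, -1.9]
width: 0.0221
gripper_force: 30.0
```

```bash
python3 plan.py 641.8 -91.7 8 92.2
```

```text
t 23.32 tcp [643.  -91.8  13.7] q1,q6 [-0.2  -1.81] F [ 0.3  1.1 -1.9] w 0.0221
cur 92.2 twist 0.0 =rows 1 shift [1.2 0.1 5.6] rows 1 tilt [-0.001 -0.   ]
```

>>> {"method": "apply_moves", "body": {"deltas": [[0,[1,0,2.5],0],[0,[0,0,1.5],0],[0,[0,0,1],0],[0,[0,0,0],0]]}}

```text
t: 23.82
tcp_pos: [0.6417, -0.0921, 0.0081]
tcp_rot: [-0.06, 3.141, -0.0]
force: [-2.6, -0.8, 3.3]
width: 0.0224
gripper_force: 30.0
```

```bash
python3 plan.py 641.8 -91.7 8 92.2
```

```text
t 23.82 tcp [641.7 -92.1   8.1] q1,q6 [-0.2  -1.81] F [-2.6 -0.8  3.3] w 0.0224
cur 92.2 twist -0.0 =rows 1 shift [-0.1  0.4  0.1] rows 1 tilt [-0. -0.]
```

>>> {"method": "apply_moves", "body": {"deltas": [[28,[0,0,0],0],[34,[0,0,0],0],[45,[0,0,0],0],[55,[0,0,0],0],[55,[0,0,-20],0],[60,[0,0,-40],0],[60,[0,0,-40],0],[60,[0,0,0],0]]}}

```text
t: 24.82
tcp_pos: [0.6433, -0.0923, 0.1127]
tcp_rot: [-0.06, 3.134, -0.002]
force: [-0.4, 0.2, -0.7]
width: 0.0564
gripper_force: 0.0
```

```bash
python3 plan.py 431.8 -135.5 90 82
```

```text
t 24.82 tcp [643.3 -92.3 112.7] q1,q6 [-0.2  -1.81] F [-0.4  0.2 -0.7] w 0.0564
cur 92.2 twist 10.2 =rows 1 shift [203.5 -72.2  21.2] rows 4 tilt [-0.007 -0.   ]
```

>>> {"method": "apply_moves", "body": {"deltas": [[60,[0,0,0],10.2],[60,[51,-18,5],0],[60,[51,-18,5],0],[60,[51,-18,5],0],[60,[51,-18,6],0],[60,[0,0,0],0],[60,[0,0,0],0]]}}

```text
t: 25.7
tcp_pos: [0.4303, -0.1351, 0.0872]
tcp_rot: [0.22, 3.133, -0.001]
force: [0.2, 0.0, -0.4]
width: 0.0564
gripper_force: 0.0
```

```bash
python3 plan.py 431.8 -135.5 3 82;  python3 - <<'E'
from ov import *
Ct,Cs=cam("top"),cam("scene")
def drw(C,p,boxes,r=40,k=5):
    u,v=[int(round(t)) for t in proj(C,[p])[0]]
    im=cv2.resize(C[0][v-40:v+40,u-r:u+r,::-1],None,fx=k,fy=k,interpolation=cv2.INTER_CUBIC)
    S=lambda P:((P-[u-r,v-40]+.5)*k).astype(np.int32)
    for n,q,c in boxes:
        cv2.polylines(im,[cv2.convexHull(S(proj(C,pts(n,q))))],True,c,1)
    return im
B=[("plug_gauge_center",(.6418,-.0917,np.radians(92.2),.004),(0,255,0))];p=(.6418,-.0917,.02)
cv2.imwrite("pics/g8.png",np.hstack([drw(Ct,p,B),drw(Cs,p,B)]))
E
```

```text
t 25.7 tcp [ 430.3 -135.1   87.2] q1,q6 [-0.39 -1.82] F [ 0.2  0.  -0.4] w 0.0564
cur 82.0 twist -0.0 =rows 1 shift [-1.5 -0.1 84.2] rows 2 tilt [-0.001 -0.   ]
```

View pics/g8.png

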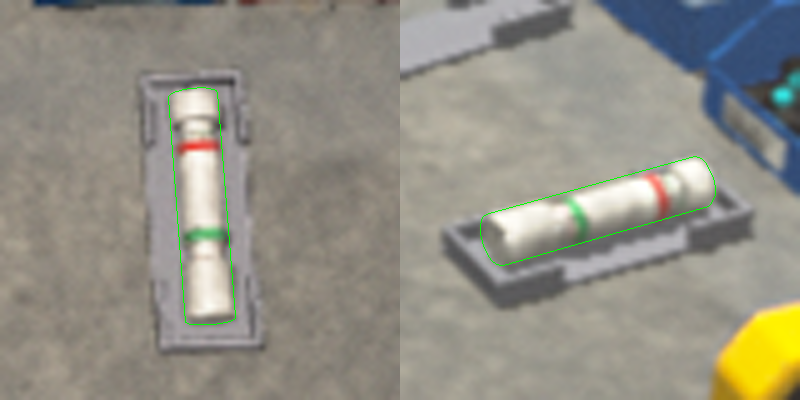

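The gauge lies in its tray on its predicted outline (top crop (170-235, 87-323)), flat and lengthwise. Now the marker.

>>> {"method": "apply_moves", "body": {"deltas": [[60,[-1.5,0,40],0],[60,[0,0,30],0],[60,[0,0,10],0],[60,[0,0,4],0],[30,[0,0,0],0],[0,[0,0,0],0],[0,[0,0,0],0],[0,[0,0,0],0]], "newtons": 25}}

```text
t: 26.8
tcp_pos: [0.4311, -0.1352, 0.0028]
tcp_rot: [0.219, 3.133, -0.0]
force: [-0.5, -0.4, -0.5]
width: 0.0198
gripper_force: 0.0
```

>>> {"method": "apply_moves", "body": {"deltas": [[0,[0,0,0],0],[0,[0,0,0],0],[0,[0,0,0],0]]}}

```text
t: 27.18
tcp_pos: [0.4311, -0.1352, 0.0027]
tcp_rot: [0.219, 3.134, -0.0]
force: [0.4, 0.1, 3.7]
width: 0.0163
gripper_force: 25.0
```

```bash
python3 plan.py 431.8 -135.5 100 82 649 89.1 100 97.9
```

```text
t 27.18 tcp [ 431.1 -135.2    2.7] q1,q6 [-0.38 -1.82] F [0.4 0.1 3.7] w 0.0163
cur 82.0 twist -0.0 =rows 1 shift [ -0.7  -0.2 -97.3] rows 2 tilt [-0. -0.]
cur 82.0 twist -15.9 =rows 2 shift [-246.   192.6    0. ] rows 5 tilt [-0. -0.]
```

>>> {"method": "apply_moves", "body": {"deltas": [[0,[0,0,-5],0],[0,[0,0,-20],0],[0,[0,0,-40],0],[0,[0,0,-32],0],[0,[0,0,0],-8],[0,[0,0,0],-7.9],[0,[-49,38.5,0],0],[0,[-49,38.5,0],0]]}}

```text
t: 28.18
tcp_pos: [0.5185, -0.0445, 0.1]
tcp_rot: [-0.214, 3.134, -0.0]
force: [-0.6, -1.3, 1.4]
width: 0.0165
gripper_force: 25.0
```

>>> {"method": "apply_moves", "body": {"deltas": [[0,[-49,38.5,0],0],[0,[-49,38.5,0],0],[0,[-49,38.5,0],0],[0,[0,0,0],0],[0,[0,0,0],0]]}}

```text
t: 28.8
tcp_pos: [0.6466, 0.0888, 0.0992]
tcp_rot: [0.216, -3.133, 0.0]
force: [-1.1, -0.1, -0.5]
width: 0.0161
gripper_force: 25.0
```

```bash
python3 plan.py 649 89.1 6.9 97.9
```

```text
t 28.8 tcp [646.6  88.8  99.2] q1,q6 [ 0.08 -1.63] F [-1.1 -0.1 -0.5] w 0.0161
cur 97.9 twist -0.0 =rows 1 shift [-2.5 -0.1 92.3] rows 2 tilt [ 0.001 -0.   ]
```

>>> {"method": "apply_moves", "body": {"deltas": [[0,[-2,0,40],0],[0,[0,0,32],0],[0,[0,0,10],0],[0,[0,0,5],0],[0,[0,0,0],0],[0,[0,0,0],0]]}}

```text
t: 29.55
tcp_pos: [0.6497, 0.0894, 0.0137]
tcp_rot: [-0.216, 3.133, 0.0]
force: [0.2, -0.0, -0.2]
width: 0.0162
gripper_force: 25.0
```

```bash
python3 plan.py 649 89.1 6.9 97.9
```

```text
t 29.55 tcp [649.7  89.4  13.7] q1,q6 [ 0.08 -1.63] F [ 0.2 -0.  -0.2] w 0.0162
cur 97.9 twist -0.0 =rows 1 shift [ 0.8 -0.2  6.8] rows 1 tilt [-0.002 -0.   ]
```

>>> {"method": "apply_moves", "body": {"deltas": [[0,[0.5,0,3],0],[0,[0,0,2],0],[0,[0,0,1],0],[0,[0,0,0],0]]}}

```text
t: 30.05
tcp_pos: [0.6488, 0.0895, 0.0068]
tcp_rot: [-0.216, 3.134, 0.0]
force: [-1.3, -0.1, 3.5]
width: 0.016
gripper_force: 25.0
```

```bash
python3 plan.py 649 89.1 6.9 97.9
```

```text
t 30.05 tcp [648.8  89.5   6.8] q1,q6 [ 0.08 -1.63] F [-1.3 -0.1  3.5] w 0.016
cur 97.9 twist -0.0 =rows 1 shift [-0.2 -0.4 -0.1] rows 1 tilt [-0.  0.]
```

>>> {"method": "apply_moves", "body": {"deltas": [[22,[0,0,0],0],[28,[0,0,0],0],[36,[0,0,0],0],[45,[0,0,0],0],[50,[0,0,0],0],[50,[0,0,-20],0],[50,[0,0,-40],0],[50,[0,0,-50],0]]}}

```text
t: 31.05
tcp_pos: [0.6484, 0.0894, 0.1187]
tcp_rot: [0.216, -3.134, 0.0]
force: [-0.5, 0.7, 0.1]
width: 0.0469
gripper_force: 0.0
```

>>> {"method": "apply_moves", "body": {"deltas": [[50,[50,0,-20],0],[50,[50,0,0],0],[50,[50,0,0],0],[50,[50,0,0],0],[50,[50,0,0],0],[50,[0,0,0],0]]}}

```text
t: 31.8
tcp_pos: [0.3994, 0.0549, 0.138]
tcp_rot: [-0.216, 3.132, -0.0]
force: [0.6, 0.4, 0.7]
width: 0.047
gripper_force: 0.0
```

```bash
python3 plan.py;  python3 - <<'E'
from ov import *
Ct,Cs=cam("top"),cam("scene")
P={"tape_measure_center":(.636,-.2526,87.3),"stapler_center":(.6335,.2455,94.3),"plug_gauge_center":(.6418,-.0917,92.2),"marker_center":(.649,.0891,97.9)}
for n,(x,y,a) in P.items():
    m=pick(n,"top",proj(Ct,[(x,y,.02)])[0],20);k=pick(n,"scene",proj(Cs,[(x,y,.02)])[0],20)
    if m and k and T[n][4]:
        q,f=fit(n,[Ct,Cs],[m["mask"],k["mask"]],(x,y,.004,[np.radians(a)]));print(n,np.round(q[:2]*1e3,1),np.degrees(q[2]).round(1),np.round(q[3]*1e3,1),round(f,2))
im=cv2.resize(Ct[0][150:350,140:540,::-1],(800,400),interpolation=2);im2=cv2.resize(Cs[0][180:350,220:500,::-1],(330,200))
cv2.imwrite("pics/f.png",im)
E
```

```text
t 31.8 tcp [399.4  54.9 138. ] q1,q6 [ 0.05 -1.66] F [0.6 0.4 0.7] w 0.047
plug_gauge_center [642.3 -91.3] 91.9 1.9 0.2
marker_center [650.4  90.9] 99.0 1.9 0.71
```

View pics/f.png

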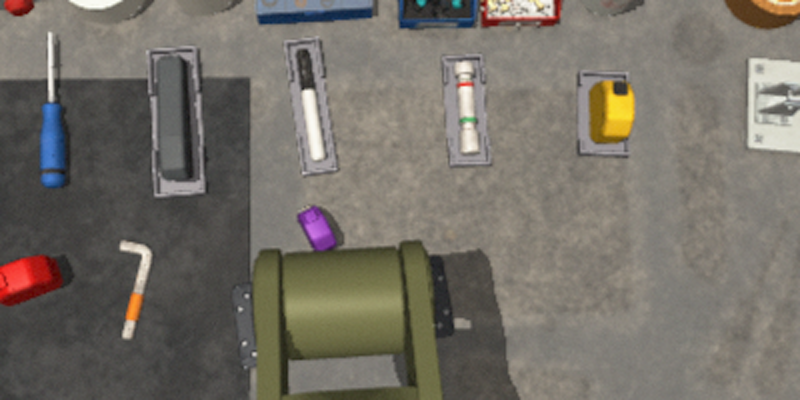

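The final view shows all four things in their trays: stapler (175,117), marker (310,105), gauge (466,107) and tape (612,110). The hex key (135,290) and screwdriver (53,110) lie where they were, and the arm is clear.

```bash
python3 -c "
from rig import hand_in
print(hand_in())"
```

```text
the job is handed in; nothing more can be done
None
```

I put the tape measure, stapler, plug gauge and marker in their own trays in the order asked and handed the job in at about 32 s of the 104 s; in the last pictures all four looked flat and within about 3 mm of centre, but no verdict came back.

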